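# Strip a stacked controller and lay out its parts for repair

### The job

Take the stacked controller apart from the top down, one piece at a time: lay the finned converter brick flat in the yellow tray, the blue I/O board in the middle of the preheater's plate, the green main board, either way round, down between the four corner guides of the test nest, and last the bare heat-sink base flat in the wire wash basket. Every piece stays right way up and is set down, not dropped; leave the opened phone and the dish of screws where they lie.

Things in the scene. Friction and masses are not known exactly. Their poses are not given: they have to be found in the camera images.
- converter: loose converter brick, top of the stack: black, bare aluminium fins on top, 58 (x) x 37 (y) x 26 mm, 120 g. Origin: centre of underside, z up, x along the fins. It stands unheld on the I/O board, x along x, between the terminal rows (2.5 mm clear, 10 mm high) and 2 mm sockets at its ends. Grip across the 37 mm, fingertips above the terminals.
- io_board: loose blue board, 70 (x) x 62 (y) mm, 2 mm thick, flat underside, 70 g; on each long edge a green terminal row, 40 mm long, flush, to 12 mm high. Origin: centre of underside, x along the 70 mm. It lies on standoffs, 20 mm above the main board's underside, x along x, 4 mm studs loose in its holes: lift straight up. Grip across the 62 mm; the main board is 2 mm less a side.
- main_board: loose green board, 100 (x) x 58 (y) mm, 2 mm thick, flat underside, 90 g; mid long edges flush: black header to 10 mm high at +y (pins to 19), silver ports to 9 at -y; jacks stick out 2.5 mm at +x; standoffs to 24. Origin: centre of underside. It lies 19 mm above the base's underside, x along x, 4 mm studs loose in its holes: lift straight up. Grip across the 58 mm, base 3 mm less a side.
- heat_sink_base: loose aluminium heat-sink base, bottom of the stack, standing on the grey work mat, 14 mm above z = 0: a finned block 124 (x) x 52 (y) x 14 mm with four small standoffs and studs to 23 mm high at x +-44, y +-20 mm, 220 g. Origin: centre of its underside, z up, x along its length. Grip it across the 52 mm, at the middle.
- yellow_tray: shallow yellow plastic tray, 138 (x) x 88 (y) x 12 mm, rim 3 to 5 mm thick and 12 mm high, inner floor 2 mm above its underside: the converter's place. It does not move. Origin: centre of its underside, x along its length.
- preheater: small dark board preheater, cold, with a light-grey metal plate 104 (x) x 90 (y) mm on top, its surface 26 mm above its underside: the I/O board's place. Housing 104 mm wide, reaching 76 mm to -x (display and knob) and 56 mm to +x. It does not move. Origin: at its underside, below the plate's centre, x along its length.
- test_nest: board test nest, the main board's place: dark block 132 (x) x 96 (y) x 12 mm, gold pins (looks only), four rests 15 mm above its underside, an L of white guides 24 mm high at each corner, 116 (x) by 70 mm (y) free between them, long sides open for fingers within 41 mm of the middle. Board x along nest x, either way round. It does not move. Origin: centre of underside.
- wash_basket: low wash basket of shiny steel wire, 152 (x) x 122 (y) x 22 mm, inside 145 x 115 mm, floor 5 mm above its underside: the heat-sink base's place, length along length. It does not move. Origin: centre of its underside, x along its length.
- open_phone: opened black phone, 156 x 74 x 8 mm, loose, a bystander. Origin: centre of its underside.
- screw_dish: round grey metal dish with small screws, 73 mm across, 13 mm high, loose, a bystander. Origin: centre of its underside.

How it is judged (in metres and radians):
On the way, in this order (a step that is already met when the one before it is completed fails the run):
1. the converter alone lies flat in the yellow tray, let go, the rest still stacked (x of converter in the frame of yellow_tray between -0.045 and 0.045 m and y of converter in the frame of yellow_tray between -0.03 and 0.03 m and z of converter in the frame of yellow_tray between -0.002 and 0.006 m and angle between converter's own z axis and vertical below 0.1 rad and linear speed of converter below 0.02 m/s and contact force between the fingers and converter below 0.1 N and z of io_board in the frame of main_board between 0.017 and 0.024 m and horizontal distance between io_board and main_board below 0.006 m and z of main_board in the frame of heat_sink_base between 0.016 and 0.023 m and horizontal distance between main_board and heat_sink_base below 0.006 m), for 0.2 s.
2. then the I/O board lies in the middle of the preheater's plate, let go, the converter still in its tray and the main board still on its base (contact force between the fingers and io_board below 0.1 N and horizontal distance between io_board and preheater below 0.015 m and z of io_board in the frame of preheater between 0.023 and 0.03 m and angle between each of io_board, converter's own z axis and vertical below 0.1 rad and linear speed of each of io_board, converter below 0.02 m/s and x of converter in the frame of yellow_tray between -0.045 and 0.045 m and y of converter in the frame of yellow_tray between -0.03 and 0.03 m and z of converter in the frame of yellow_tray between -0.002 and 0.006 m and z of main_board in the frame of heat_sink_base between 0.016 and 0.023 m and horizontal distance between main_board and heat_sink_base below 0.006 m), for 0.2 s.
3. then the main board lies on the rests of the test nest between the guides, let go, the pieces before it still in place (contact force between the fingers and main_board below 0.1 N and x of main_board in the frame of test_nest between -0.01 and 0.01 m and y of main_board in the frame of test_nest between -0.009 and 0.009 m and z of main_board in the frame of test_nest between 0.012 and 0.019 m and angle between the x axis of main_board and the x axis of test_nest, either way round below 0.25 rad and angle between each of main_board, io_board, converter's own z axis and vertical below 0.1 rad and linear speed of each of main_board, io_board, converter below 0.02 m/s and horizontal distance between io_board and preheater below 0.015 m and z of io_board in the frame of preheater between 0.023 and 0.03 m and x of converter in the frame of yellow_tray between -0.045 and 0.045 m and y of converter in the frame of yellow_tray between -0.03 and 0.03 m and z of converter in the frame of yellow_tray between -0.002 and 0.006 m), for 0.2 s.
At the end, for the whole second after the job is handed in: all level and at rest: converter on the yellow tray's floor; I/O board on the preheater's plate, centre within 15 mm; main board on the nest's rests between the guides, within 10 mm along, 9 mm across and 0.25 rad, either way round; heat-sink base flat on the wash basket's floor (x of converter in the frame of yellow_tray between -0.045 and 0.045 m and y of converter in the frame of yellow_tray between -0.03 and 0.03 m and z of converter in the frame of yellow_tray between -0.002 and 0.006 m and angle between each of converter, io_board, main_board, heat_sink_base's own z axis and vertical below 0.1 rad and linear speed of each of converter, io_board, main_board, heat_sink_base below 0.02 m/s and horizontal distance between io_board and preheater below 0.015 m and z of io_board in the frame of preheater between 0.023 and 0.03 m and x of main_board in the frame of test_nest between -0.01 and 0.01 m and y of main_board in the frame of test_nest between -0.009 and 0.009 m and z of main_board in the frame of test_nest between 0.012 and 0.019 m and angle between the x axis of main_board and the x axis of test_nest, either way round below 0.25 rad and x of heat_sink_base in the frame of wash_basket between -0.035 and 0.035 m and y of heat_sink_base in the frame of wash_basket between -0.045 and 0.045 m and z of heat_sink_base in the frame of wash_basket between 0.002 and 0.009 m); the robot touches nothing.
It fails at once if a piece falls free faster than 0.6 m/s (a drop of about 2 cm) or is thrown ((linear speed of converter above 0.6 m/s and contact force between the fingers and converter below 0.05 N) or (linear speed of io_board above 0.6 m/s and contact force between the fingers and io_board below 0.05 N) or (linear speed of main_board above 0.6 m/s and contact force between the fingers and main_board below 0.05 N) or (linear speed of heat_sink_base above 0.6 m/s and contact force between the fingers and heat_sink_base below 0.05 N)).
It fails at once if a piece is tipped beyond 45 degrees (angle between any of converter, io_board, main_board, heat_sink_base's own z axis and vertical above 0.8 rad).
It fails at once if the opened phone or the dish of screws is moved by more than 20 mm (distance of any of open_phone, screw_dish from where it was at the start of the episode above 0.02 m).
It also fails if it takes over 112 s, if anything falls off the work surface, if the arm or the gripper's body presses on something with over 40 N, if the wrist force passes 120 N, or if a joint passes its speed limit or range.

### The arm

A 6-joint arm with a two-finger parallel gripper is mounted at the origin on a cart in front of the work surface, level with it; the furniture and walls round the work are solid. World frame = base frame: x ahead of the robot, y to its left, z up, the work surface at z = 0. Lengths are in m, angles in degrees, forces in N, time in s.
With the tool pointing down it reaches from about 0.4 to 0.925 m from the base axis. Payload 12.5 kg.
Tool frame: the origin (TCP) lies on the centre line of the jaws, within the pads' length; the fingertips stand 8 mm ahead of it and the grasp point (between the pads) lies 11 mm behind it; z points along the fingers, y is the line along which they close (so a half turn about z gives the same grasp; the last joint's range is limited). The gripper opens to 95 mm and grips with 3 to 60 N. Pads are 20 mm wide; open, the fingers measure 119 mm over their backs; the gripper's body (75 mm by 180 mm) begins 59 mm behind the grasp point.
Start: joints at [-69.821, 28.126, 89.318, -0, 62.55, -6.05], TCP at [0.276, -0.561, 0.223] pointing down, gripper open.
Joint ranges: [-177.58, 177.58], [-47.91, 125.51], [2.72, 160], [-65.01, 245.01], [3.68, 167.84], [-153.87, 153.87]. Speed limits (degrees/s): [127.2, 127.2, 159.86, 180, 180, 180].

### API

Orientations are given as [roll, pitch, yaw] about the fixed x, y, z axes, in that order (R = Rz(yaw) Ry(pitch) Rx(roll)).
In Python, from station import env gives the robot as it stands.
- The arm moves only by the tool advance, called by a JSON object that holds its "fn" and its "kwargs", one argument or row to a line. Schema: {"type":"object","properties":{"deltas":{"type":"array","items":{"type":"array","items":{"type":"number"},"minItems":7,"maxItems":7},"minItems":1,"maxItems":12},"grip_force":{"type":"number"},"only":{"type":"string"},"quiet":{"type":"boolean"},"lines":{"type":"string"}},"required":["deltas"],"additionalProperties":false}. deltas is a list of rows, 1 to 12 of them, each of 7 numbers: the finger opening in m, then dx, dy, dz in m, then a rotation vector rx, ry, rz in degrees; each row is the pose to reach, as a shift and turn from the pose commanded when the call began, along the tool's axes at that moment; what a row does not reach only later rows make up. A row lasts 1/8 s, in which the tool goes at most 0.0625 m and 10.7 degrees, less where a joint would pass 70% of its speed; a pose out of reach is approached as far as the arm can. The fingers move at their own pace and stop on an object; grip_force is the grip in N (left out, the last holds). Time passes only in rows, so rows that do not move let the fingers close. The tool returns the time, the measured TCP pose, the force, the opening and the grip force at its end. only (a regular expression) keeps the lines of the reply that match it, lines (a string "A,B") keeps lines A to B, and quiet returns only ok. Input that does not fit is refused with a message, and nothing moves.
- env.read_state(): the state, without advancing time (a new reading comes with each control period).
- env.read_camera(name): name is "scene" or "top"; returns a dict with "image" (400x640x3 uint8, blue, green, red), "fovy" (degrees; the focal length in pixels is half the picture's height over the tangent of half this angle, whatever the lens; pixels are square), "cx", "cy" (the principal point, pixels), "cam_to_world" (4x4, takes a point from camera to world coordinates). Camera axes: x right, y down, z forward; pixel columns grow to the right and rows downward; lengths in m; the calibration is good to about 2 mm. A picture is of the moment at which its call begins. There is no depth.
- env.finish_job(): hands the job in; it is judged then, once.
The state is a dict: "time_s": time; "joint_positions": joint angles; "dq": joint speeds; "joint_torque": joint torques, N m; "position": TCP position; "tcp_rot": TCP orientation; "force": force on the tool from outside, world axes, zero at the start; "wrist_torque": the same for the moment, N m; "width": finger opening in m; "grasp_force": force on a finger pad.
Only numpy, scipy, OpenCV 4.12 (cv2) and the standard library are available. Lean on these libraries where they do the work, as an engineer would, in place of code of your own. Each camera call takes 0.05 s, during which the arm holds its last target. There are 200 camera calls.

## Working session

There is one attempt and no reset: what is moved stays moved. The work goes in short steps, Python scripts to look and compute and a tool call to move; the robot and the scene stay as the last step left them, time stands still between calls to the robot, and variables do not carry over. Pictures are saved under pics/ and viewed, at most 14 in all, crops included, and the job is handed in when it is done.

```bash
ls; mkdir -p pics; python3 - <<'E'
from station import env
import cv2
s=env.read_state(); print(s)
for n in("scene","top"):
    c=env.read_camera(n); cv2.imwrite(f"pics/{n}0.png",c["image"]); print(n,c["fovy"],c["cx"],c["cy"],c["cam_to_world"].round(4) if hasattr(c["cam_to_world"],'round') else c["cam_to_world"])
E
```

```text
pics
station.py
{'time_s': 0.0, 'joint_positions': array([-6.98211765e+01,  2.81637203e+01,  8.93509924e+01, -1.65702876e-04,
        6.25521380e+01, -6.05044501e+00]), 'dq': array([ 0.06526388,  0.02390858,  0.03492409, -0.12893987, -0.06164187,
        0.03988529]), 'joint_torque': array([-2.63201648e-03, -6.12645864e+01, -2.58185130e+01,  6.91350410e-02,
        4.81779815e-02, -1.10079839e-04]), 'position': array([ 0.27615854, -0.56039436,  0.22206118]), 'tcp_rot': array([-1.79933506e+02, -6.90020263e-03,  2.62293410e+01]), 'force': array([-0.44279873, -0.57166878,  0.17822825]), 'wrist_torque': array([-0.05414869,  0.01613968,  0.04087338]), 'grasp_force': 0.0, 'width': 0.09523343492495052}
scene 45.51467872665082 318.23540813260723 203.423411715635 [[-0.8348 -0.2219  0.5038 -0.1927]
 [-0.5505  0.3311 -0.7664  0.9945]
 [ 0.0033 -0.9171 -0.3986  0.6665]
 [ 0.      0.      0.      1.    ]]
top 44.47424972130696 317.0704762478678 200.65844880523173 [[-6.0000e-04 -9.9720e-01  7.4800e-02  4.3670e-01]
 [-1.0000e+00  5.0000e-04 -4.0000e-04 -1.1630e-01]
 [ 4.0000e-04 -7.4800e-02 -9.9720e-01  1.5532e+00]
 [ 0.0000e+00  0.0000e+00  0.0000e+00  1.0000e+00]]
```

View pics/top0.png

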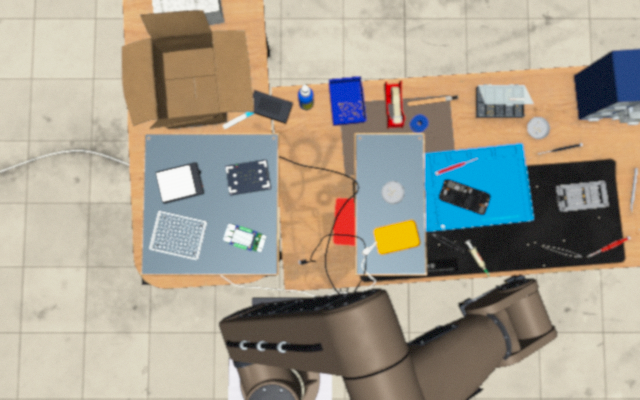

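View pics/scene0.png

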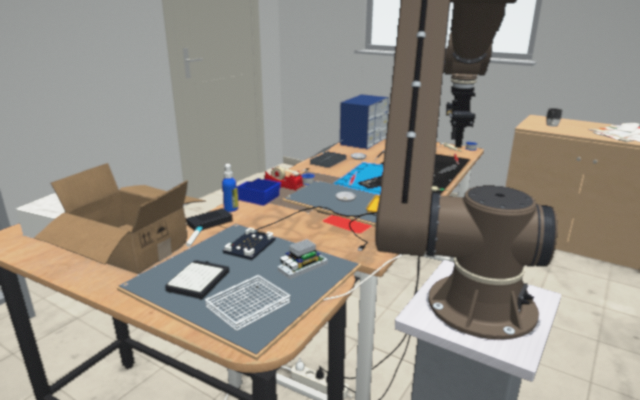

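The top view shows, on the left mat, the preheater (180,183), nest (247,178), basket (178,235) and stack (244,238). On the right mat are the dish (392,192) and yellow tray (396,238), with the phone at (465,195). I'll zoom in next.

```bash
cat > h.py <<'E'
import numpy as np, cv2
from station import env
def cam(n,k=1):
    cs=[env.read_camera(n) for _ in range(k)]; c=cs[0]; c["image"]=np.mean([d["image"] for d in cs],0).astype(np.uint8)
    c["f"]=200/np.tan(np.radians(c["fovy"])/2); c["T"]=np.array(c["cam_to_world"]); return c
def ray(c,u,v):
    d=c["T"][:3,:3]@np.array([(u-c["cx"])/c["f"],(v-c["cy"])/c["f"],1]); return c["T"][:3,3],d/np.linalg.norm(d)
def onz(c,u,v,z):
    o,d=ray(c,u,v); return o+d*(z-o[2])/d[2]
def proj(c,p):
    q=c["T"][:3,:3].T@(np.array(p)-c["T"][:3,3]); return np.array([c["cx"]+c["f"]*q[0]/q[2],c["cy"]+c["f"]*q[1]/q[2]])
def rect(m,minA=50):
    cs,_=cv2.findContours(m.astype(np.uint8),cv2.RETR_EXTERNAL,cv2.CHAIN_APPROX_NONE)
    return [c for c in sorted(cs,key=cv2.contourArea,reverse=True) if cv2.contourArea(c)>=minA]
E
python3 - <<'E'
from h import *
t=cam("top",4); cv2.imwrite("pics/topfull.png",t["image"])
a=t["image"][130:280,138:288]; b=t["image"][130:280,345:495]
cv2.imwrite("pics/top1.png",cv2.resize(a,(600,600),interpolation=cv2.INTER_CUBIC))
s=cam("scene",4); cv2.imwrite("pics/scenefull.png",s["image"])
cv2.imwrite("pics/scene1.png",cv2.resize(s["image"][200:350,120:360],(800,500),interpolation=cv2.INTER_CUBIC))
E
```

```text
(no output)
```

View pics/top1.png

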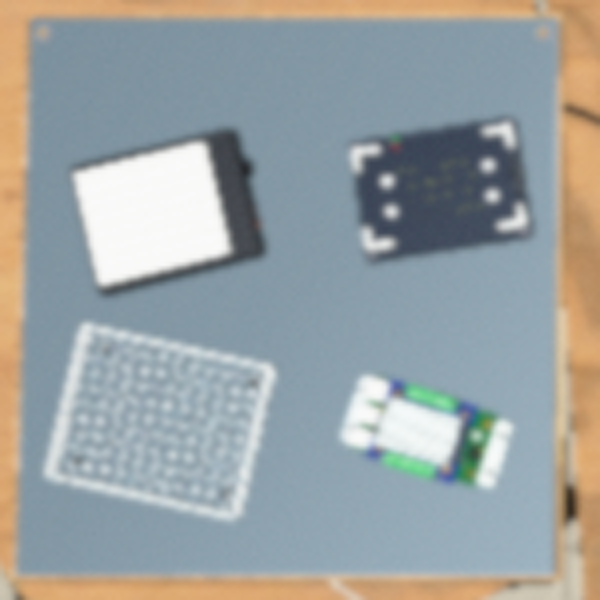

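View pics/scene1.png

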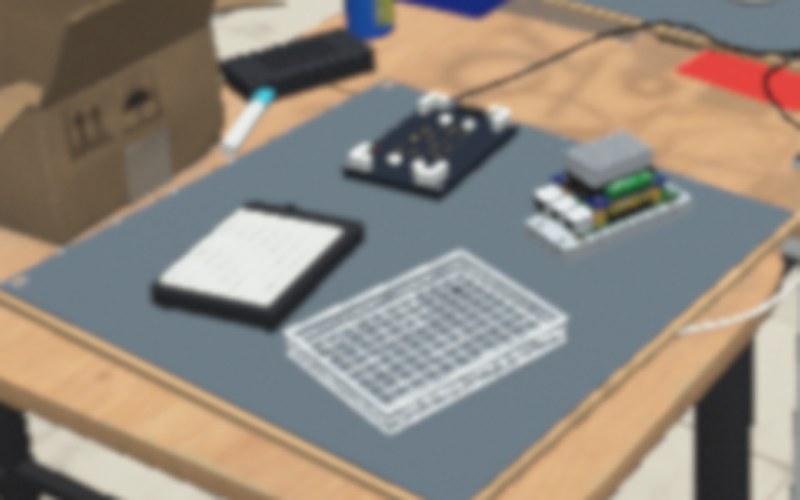

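The crops show, in 600px crop coordinates, the plate (155,215), nest (440,190), basket (160,420) and stack (425,430). The stack's silver jacks point left, about 15° off the image axis, and the converter top is at (418,430). Now I'll measure with masks and rays.

```bash
cat > m.py <<'E'
from h import *
K=4
def world_rect(c,mask,x0,y0,z,close=0):
    if close: mask=cv2.morphologyEx(mask.astype(np.uint8),cv2.MORPH_CLOSE,np.ones((close,close)))
    r=rect(mask)
    if not r: return None
    k=r[0].reshape(-1,2).astype(float)
    hull=cv2.convexHull(k.astype(np.int32))[:,0]
    P=np.array([onz(c,x0+(u+.5)/K-.5,y0+(v+.5)/K-.5,z)[:2] for u,v in hull])
    (cx,cy),(w,h),a=cv2.minAreaRect((P*1000).astype(np.float32))
    if w<h: w,h,a=h,w,a+90
    return np.round([cx,cy,w,h,(a+90)%180-90],1)
def crop(c,x0,y0,x1,y1):
    i=cv2.resize(c["image"][y0:y1,x0:x1],None,fx=K,fy=K,interpolation=cv2.INTER_CUBIC)
    return i,cv2.cvtColor(i,cv2.COLOR_BGR2HSV).astype(int)
if __name__=="__main__":
    t=cam("top",4); o=[]
    i,h=crop(t,152,155,208,208); m=h[...,2]>200; print("plate",world_rect(t,m,152,155,.040)); o.append(m)
    m=h[...,2]<95; print("preheater all",world_rect(t,(h[...,2]<95)|(h[...,2]>200),152,155,.036,5))
    i,h=crop(t,220,155,278,200); m=h[...,2]<105;print("nest block+guides",world_rect(t,m|(h[...,2]>195),220,155,.026,9))
    m=h[...,2]>190; P=[]
    for r in rect(m,30):
        M=cv2.moments(r); P.append((onz(t,220+M["m10"]/M["m00"]/K-.4,155+M["m01"]/M["m00"]/K-.4,.038)*1000).round(1)[:2].tolist()+[cv2.contourArea(r)])
    print("guides",P); 
    i,h=crop(t,145,207,212,262); m=h[...,2]>175; print("basket",world_rect(t,m,145,207,.036,5))
    i,h=crop(t,218,220,272,256)
    g=(h[...,1]>90)&(h[...,0]>40)&(h[...,0]<90)&(h[...,2]>130)
    for r in rect(g,60):
        mm=np.zeros(g.shape,np.uint8); cv2.drawContours(mm,[r],-1,1,-1); print("green",world_rect(t,mm,218,220,.065))
    w=(h[...,1]<60)&(h[...,2]>175)
    for r in rect(w,60):
        mm=np.zeros(g.shape,np.uint8); cv2.drawContours(mm,[r],-1,1,-1); print("white z81",world_rect(t,mm,218,220,.081))
    i,h=crop(t,360,210,430,265); m=(h[...,0]>15)&(h[...,0]<35)&(h[...,1]>150)&(h[...,2]>120); print("tray",world_rect(t,m,360,210,.026), world_rect(t,m,360,210,.012))
    i,h=crop(t,374,172,412,212); m=h[...,2]>185; print("dish",world_rect(t,m,374,172,.027))
    # mat corners z check
    for n,u,v in(("matL",145,135),("matR",425,274)): print(n,onz(t,u,v,.014)*1000)
E
python3 m.py
```

```text
plate [606.  323.6 105.1  90.5 -75.9]
preheater all [606.5 324.8 105.4  90.7 -75.9]
nest block+guides [625.7 102.1 130.4  92.3 -80.8]
guides [[583.7, 151.2, 274.5], [652.3, 162.5, 246.5], [600.0, 40.7, 227.5], [669.9, 50.9, 223.0], [631.4, 141.4, 41.5], [619.8, 58.9, 41.0], [668.3, 7.4, 40.5], [643.7, 62.4, 36.0], [607.5, 137.8, 35.5], [565.6, 6.9, 32.5]]
basket [441.9 312.6 168.4 133.4  77.8]
green [461.8 101.1  41.9  10.8  71.6]
green [410.2 116.9  39.2   9.3  72.8]
green [444.1  61.7  14.3  10.1 -18.4]
green [406.   72.9  16.9   8.6 -22. ]
white z81 [436.4 100.6 161.4 107.   90. ]
tray [ 438.4 -364.3  133.5   83.8  -76.8] [ 438.4 -366.5  134.7   84.6  -76.8]
dish [ 579.9 -351.7   66.8   65.9  -66.8]
matL [762.19192574 431.27864924  14.        ]
matR [ 322.37649349 -453.66502154   14.        ]
```

```bash
cat > m2.py <<'E'
from m import *
t=cam("top",2); s=cam("scene",4)
i,h=crop(t,218,220,272,256)
for th in (185,195,205,215,225):
    for r in rect((h[...,1]<60)&(h[...,2]>th),60):
        mm=np.zeros(h.shape[:2],np.uint8); cv2.drawContours(mm,[r],-1,1,-1); q=world_rect(t,mm,218,220,.081); print(th,"white z81",q,world_rect(t,mm,218,220,.033) if abs(q[0]-436)>15 or abs(q[1]-108)>15 else "")
i,h=crop(t,145,207,212,262)
for th in (200,215): print("basket",world_rect(t,h[...,2]>th,145,207,.036,5))
# triangulate
def tri(a,b):
    o1,d1=ray(t,*a);o2,d2=ray(s,*b); A=np.c_[d1,-d2]; k=np.linalg.lstsq(A,o2-o1,rcond=None)[0]; p,q=o1+k[0]*d1,o2+k[1]*d2
    return ((p+q)/2*1000).round(1),((p-q)*1000).round(1)
def blobs(c,box,f,mn=60):
    i,h=crop(c,*box); out=[]
    for r in rect(f(h),mn):
        M=cv2.moments(r); out.append((box[0]+(M["m10"]/M["m00"]+.5)/K-.5,box[1]+(M["m01"]/M["m00"]+.5)/K-.5))
    return out
dt=blobs(t,(374,172,412,212),lambda h:h[...,2]>185)[0]; ds=blobs(s,(325,184,370,206),lambda h:(h[...,2]>165)&(h[...,1]<40)); print("dish",dt,ds); 
if ds: print(tri(dt,ds[0]))
g=lambda h:(h[...,1]>90)&(h[...,0]>40)&(h[...,0]<90)&(h[...,2]>90)
print(blobs(s,(270,235,335,280),g),blobs(t,(218,220,272,256),g))
pt=blobs(t,(152,155,208,208),lambda h:h[...,2]>200)[0]; ps=blobs(s,(160,255,235,295),lambda h:h[...,2]>190); print("plate",pt,ps,tri(pt,ps[0]))
print("proj plate",proj(s,(.606,.3236,.04)),"stack top",proj(s,(.436,.109,.081)),"tray",proj(s,(.438,-.364,.026)))
cv2.imwrite("pics/mix.png",np.hstack([cv2.resize(s["image"][230:285,265:340],(600,440),interpolation=cv2.INTER_CUBIC)]))
E
python3 m2.py
```

```text
185 white z81 [440.9 121.8  87.6  58.1  69.8] 
185 white z81 [4.149e+02 4.260e+01 6.440e+01 4.490e+01 4.000e-01] [4.142e+02 4.770e+01 6.650e+01 4.640e+01 4.000e-01]
195 white z81 [442.  121.1  85.7  55.7  71.6] 
195 white z81 [419.2  49.7  55.   17.6 -16.7] [418.6  55.1  56.8  18.1 -16.7]
205 white z81 [442.2 120.9  84.   54.3  72. ] 
205 white z81 [419.4  50.   52.8  15.8 -16.7] [418.9  55.4  54.5  16.4 -16.7]
215 white z81 [442.1 120.8  82.4  52.4  72. ] 
215 white z81 [419.7  50.3  51.1  14.2 -16.1] [419.1  55.7  52.8  14.6 -16.1]
225 white z81 [442.  120.6  81.   50.7  71.6] 
225 white z81 [419.8  50.4  49.   12.4 -16.1] [419.3  55.8  50.6  12.8 -16.1]
basket [444.  314.7 157.6 124.5  77.4]
basket [427.  247.2 123.   30.3 -22.6]
dish (391.988714353331, 191.52923470595195) [(345.0245824353448, 194.97611350574712)]
(array([ 579.8, -351.9,   25.8]), array([-0., -0., -0.]))
[(308.84270908219503, 254.4943386053199)] [(245.32760788985968, 228.98646412496691), (239.9683205496964, 246.1519255353148), (254.29640557939913, 245.20833333333334), (257.8858784893268, 234.76970443349754)]
plate (175.37061807359663, 182.8788968726364) [(194.835943563935, 276.5394758256341), (225.3085106382979, 290.1193853427896)] (array([606.8, 325.4,  36.1]), array([-1.2, -1. , -0.4]))
proj plate [195.79527455 275.01470232] stack top [302.98275526 243.85383653] tray [382.99325644 202.7087335 ]
```

View pics/mix.png

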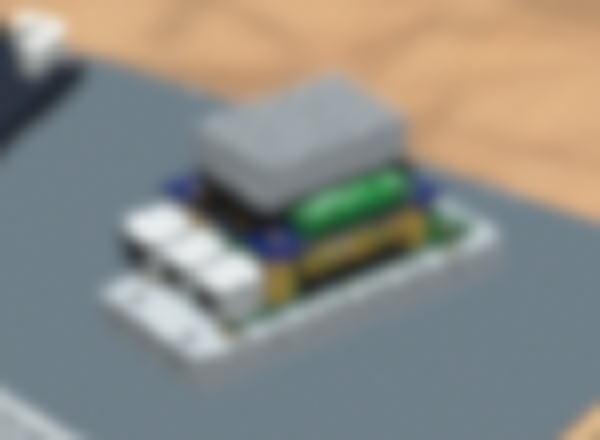

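The crop shows the converter's top-face centre at about (303,246) in the scene view, within about 2 px of the predicted spot. The base end and jacks point left. I'll separate the converter top from the jacks in the top view and compute the first approach.

```bash
cat > go.py <<'E'
# usage: go.py x y z yaw : shift in tool axes from the measured pose
import sys; from h import *
from scipy.spatial.transform import Rotation as R
s=env.read_state(); x,y,z,yaw=map(float,sys.argv[1:5])
r,p,w=s["tcp_rot"]; A=R.from_euler("xyz",[r,p,w],degrees=True)
B=R.from_euler("xyz",[180,0,yaw],degrees=True)
d=A.inv().apply(np.array([x,y,z])-s["position"])
print("d",d.round(4),"rot",(A.inv()*B).as_rotvec(degrees=True).round(1),"dist",np.linalg.norm(d).round(3),"| pos",s["position"].round(4),s["tcp_rot"].round(2),"F",s["force"].round(2),"w",round(s["width"],4),"g",round(s["grasp_force"],2),"t",s["time_s"])
E
python3 - <<'E'
from m import *
t=cam("top",2); i,h=crop(t,218,220,272,256)
a=np.radians(72.2); c0=np.array([.436,.109])
H,W=h.shape[:2]
for th in(150,165,180,195):
    m=(h[...,1]<60)&(h[...,2]>th); P=np.array([onz(t,218+(u+.5)/K-.5,220+(v+.5)/K-.5,.081)[:2]-c0 for v,u in zip(*np.nonzero(m))])*1000
    L=P@[np.cos(a),np.sin(a)]; C=P@[-np.sin(a),np.cos(a)]
    k=abs(C)<30
    # profile across for mid section, along for mid band
    kc=abs(L)<12; c=C[kc&(abs(C)<26)]; l=L[(abs(C)<8)]
    hist=np.histogram(l,bins=np.arange(-60,75,5))[0]
    print(th,"across",np.percentile(c,[1,50,99]).round(1),"along hist",hist)
E
python3 go.py .46 -.25 .25 72.2
```

```text
150 across [-20.4  -0.7  18.9] along hist [142 106   0   1   0  47 142 143 145 143 143 142 142 143 143 142 142 143
 142 143 143 141 143 143 139 140]
165 across [-20.4  -0.7  18.9] along hist [142  95   0   1   0  28 142 143 145 143 143 142 142 143 143 142 142 143
 142 143 143 141 143 143 139 140]
180 across [-20.4  -0.7  18.9] along hist [142  76   0   0   0   5 141 143 145 143 143 142 142 143 143 142 142 143
 132 143 143 141 143  88   0   0]
195 across [-19.6  -0.3  18.9] along hist [142  55   0   0   0   0 125 143 145 143 143 142 142 143 143 142 142 136
 116 136 143 141 143  27   0   0]
d [ 0.3021 -0.1975 -0.0274] rot [  0.   0. -46.] dist 0.362 | pos [ 0.2762 -0.5607  0.2227] [179.99   0.    26.23] F [ 1.57 -0.56 -0.41] w 0.0951 g 0.0 t 1.1
```

{"fn": "advance", "kwargs": {
  "deltas": [
    [0.095, 0.3021, -0.1975, -0.0274, 0, 0, -46],
    [0.095, 0.3021, -0.1975, -0.0274, 0, 0, -46],
    [0.095, 0.3021, -0.1975, -0.0274, 0, 0, -46],
    [0.095, 0.3021, -0.1975, -0.0274, 0, 0, -46],
    [0.095, 0.3021, -0.1975, -0.0274, 0, 0, -46],
    [0.095, 0.3021, -0.1975, -0.0274, 0, 0, -46],
    [0.095, 0.3021, -0.1975, -0.0274, 0, 0, -46],
    [0.095, 0.3021, -0.1975, -0.0274, 0, 0, -46]
  ],
  "grip_force": 15
}}

```text
time_s: 2.1
position: [0.4599, -0.2502, 0.25]
tcp_rot: [180.0, 0.0, 72.3]
force: [0.7, -0.2, 0.3]
width: 0.0949
grasp_force: 0.0
```

```bash
python3 go.py .436 .1074 .15 72.2
```

```text
d [ 0.3333 -0.1317  0.0999] rot [0.  0.  0.1] dist 0.372 | pos [ 0.4599 -0.2502  0.25  ] [1.7999e+02 2.0000e-02 7.2260e+01] F [ 0.67 -0.24  0.33] w 0.0949 g 0.0 t 2.1
```

{"fn": "advance", "kwargs": {
  "deltas": [
    [0.095, 0.3333, -0.1317, 0.0999, 0, 0, 0],
    [0.095, 0.3333, -0.1317, 0.0999, 0, 0, 0],
    [0.095, 0.3333, -0.1317, 0.0999, 0, 0, 0],
    [0.095, 0.3333, -0.1317, 0.0999, 0, 0, 0],
    [0.095, 0.3333, -0.1317, 0.0999, 0, 0, 0],
    [0.095, 0.3333, -0.1317, 0.0999, 0, 0, 0],
    [0.095, 0.3333, -0.1317, 0.0999, 0, 0, 0],
    [0.095, 0.3333, -0.1317, 0.0999, 0, 0, 0]
  ]
}}

```text
time_s: 3.1
position: [0.4366, 0.1067, 0.1501]
tcp_rot: [180.0, 0.0, 72.2]
force: [0.3, -0.3, -0.3]
width: 0.0951
grasp_force: 0.0
```

```bash
python3 go.py .436 .1074 .0765 72.2
python3 - <<'E'
from h import *
s=cam("scene"); cv2.imwrite("pics/ap.png",cv2.resize(s["image"][180:285,240:380],(800,600),interpolation=cv2.INTER_CUBIC))
E
```

```text
d [ 0.0005 -0.0008  0.0736] rot [ 0.  0. -0.] dist 0.074 | pos [0.4366 0.1067 0.1501] [1.7999e+02 1.0000e-02 7.2200e+01] F [ 0.32 -0.33 -0.3 ] w 0.0951 g 0.0 t 3.1
```

View pics/ap.png

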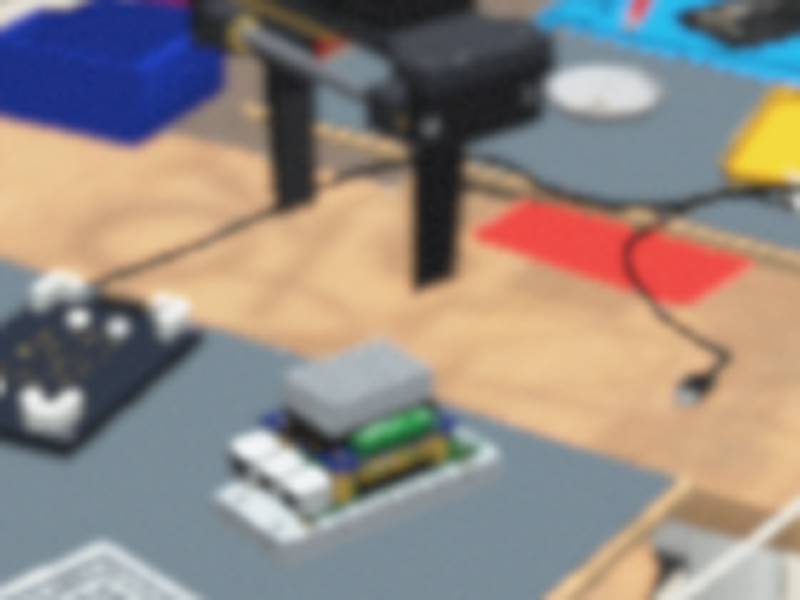

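{"fn": "advance", "kwargs": {
  "deltas": [
    [0.095, 0.0005, -0.0008, 0.05, 0, 0, 0],
    [0.095, 0.0005, -0.0008, 0.0736, 0, 0, 0],
    [0.095, 0.0005, -0.0008, 0.0736, 0, 0, 0],
    [0.034, 0.0005, -0.0008, 0.0736, 0, 0, 0],
    [0.034, 0.0005, -0.0008, 0.0736, 0, 0, 0],
    [0.034, 0.0005, -0.0008, 0.0736, 0, 0, 0],
    [0.034, 0.0005, -0.0008, 0.0736, 0, 0, 0],
    [0.034, 0.0005, -0.0008, 0.0736, 0, 0, 0]
  ],
  "grip_force": 12
}}

```text
time_s: 4.15
position: [0.4357, 0.1084, 0.0766]
tcp_rot: [180.0, -0.0, 72.2]
force: [-0.2, -0.4, 0.2]
width: 0.0504
grasp_force: 0.0
```

```bash
python3 go.py .436 .1074 .0765 72.2
```

```text
d [-0.0009  0.0006  0.0001] rot [ 0. -0.  0.] dist 0.001 | pos [0.4357 0.1084 0.0766] [179.98  -0.    72.24] F [-0.24 -0.43  0.19] w 0.0504 g 0.0 t 4.15
```

{"fn": "advance", "kwargs": {
  "deltas": [
    [0.03, 0, 0, 0, 0, 0, 0],
    [0.03, 0, 0, 0, 0, 0, 0],
    [0.03, 0, 0, 0, 0, 0, 0],
    [0.03, 0, 0, 0, 0, 0, 0],
    [0.03, 0, 0, 0, 0, 0, 0]
  ],
  "grip_force": 15
}}

```text
time_s: 4.78
position: [0.4357, 0.1084, 0.0765]
tcp_rot: [180.0, -0.0, 72.2]
force: [-0.4, 1.8, 1.2]
width: 0.0368
grasp_force: 15.0
```

{"fn": "advance", "kwargs": {
  "deltas": [
    [0.03, 0, 0, -0.005, 0, 0, 0],
    [0.03, 0, 0, -0.02, 0, 0, 0],
    [0.03, 0, 0, -0.06, 0, 0, 0],
    [0.03, 0, 0, -0.12, 0, 0, 0],
    [0.03, 0, 0, -0.12, 0, 0, 0]
  ]
}}

```text
time_s: 5.4
position: [0.437, 0.1085, 0.2001]
tcp_rot: [179.6, -0.2, 72.2]
force: [-0.4, 0.0, -1.0]
width: 0.0367
grasp_force: 15.0
```

```bash
python3 go.py .46 -.1 .2 90
```

```text
d [-1.915e-01  8.550e-02  1.000e-04] rot [  0.4  -0.1 -17.8] dist 0.21 | pos [0.437  0.1085 0.2001] [ 1.7962e+02 -1.6000e-01  7.2230e+01] F [-0.39  0.04 -1.02] w 0.0367 g 15.0 t 5.4
```

```bash
python3 go.py .438 -.3645 .10 103.2; python3 - <<'E'
from h import *
s=cam("scene"); cv2.imwrite("pics/lift.png",cv2.resize(s["image"][180:285,240:380],(800,600),interpolation=cv2.INTER_CUBIC))
E
```

```text
d [-0.4504  0.1446  0.0998] rot [  0.4  -0.1 -31. ] dist 0.483 | pos [0.437  0.1085 0.2001] [ 1.7962e+02 -1.6000e-01  7.2230e+01] F [-0.39  0.04 -1.02] w 0.0367 g 15.0 t 5.4
```

View pics/lift.png

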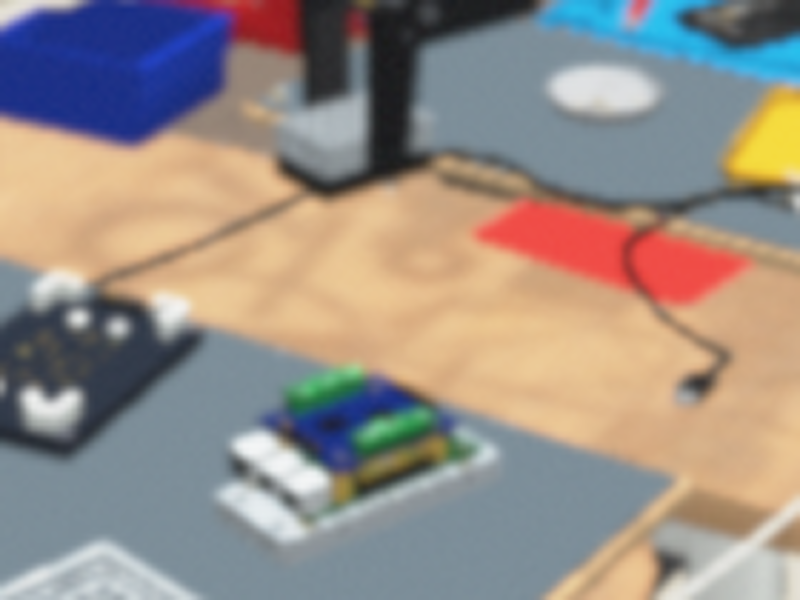

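The brick hangs level in the jaws at (345,140), and the rest of the stack is undisturbed. Next is the tray.

{"fn": "advance", "kwargs": {
  "deltas": [
    [0.03, -0.06, 0.02, 0, 0, 0, -5],
    [0.03, -0.45, 0.1446, 0.0, 0.4, -0.1, -31],
    [0.03, -0.45, 0.1446, 0, 0.4, -0.1, -31],
    [0.03, -0.45, 0.1446, 0, 0.4, -0.1, -31],
    [0.03, -0.45, 0.1446, 0, 0.4, -0.1, -31],
    [0.03, -0.45, 0.1446, 0, 0.4, -0.1, -31],
    [0.03, -0.45, 0.1446, 0, 0.4, -0.1, -31],
    [0.03, -0.45, 0.1446, 0, 0.4, -0.1, -31],
    [0.03, -0.45, 0.1446, 0.06, 0.4, -0.1, -31],
    [0.03, -0.45, 0.1446, 0.11, 0.4, -0.1, -31],
    [0.03, -0.45, 0.1446, 0.11, 0.4, -0.1, -31],
    [0.03, -0.45, 0.1446, 0.11, 0.4, -0.1, -31]
  ]
}}

```text
time_s: 6.95
position: [0.4363, -0.3645, 0.0873]
tcp_rot: [-179.6, 0.0, 103.2]
force: [-0.1, -0.5, -0.2]
width: 0.0368
grasp_force: 15.0
```

```bash
python3 go.py .438 -.3645 .039 103.2
```

```text
d [-0.0003  0.0019  0.0483] rot [-0.4  0.   0. ] dist 0.048 | pos [ 0.4363 -0.3645  0.0873] [-1.7960e+02  1.0000e-02  1.0324e+02] F [-0.12 -0.48 -0.24] w 0.0368 g 15.0 t 6.95
```

{"fn": "advance", "kwargs": {
  "deltas": [
    [0.03, 0, 0.001, 0.035, -0.4, 0, 0],
    [0.03, 0, 0.001, 0.045, -0.4, 0, 0],
    [0.03, 0, 0.001, 0.048, -0.4, 0, 0],
    [0.03, 0, 0.001, 0.049, -0.4, 0, 0],
    [0.03, 0, 0.001, 0.049, -0.4, 0, 0]
  ]
}}

```text
time_s: 7.58
position: [0.437, -0.3644, 0.0384]
tcp_rot: [180.0, 0.1, 103.2]
force: [0.4, 0.7, -1.5]
width: 0.0372
grasp_force: 15.0
```

```bash
python3 go.py .438 -.3645 .0375 103.2
```

```text
d [-0.0003  0.001   0.0009] rot [0.  0.1 0. ] dist 0.001 | pos [ 0.437  -0.3644  0.0384] [1.7997e+02 6.0000e-02 1.0324e+02] F [ 0.43  0.7  -1.54] w 0.0372 g 15.0 t 7.575
```

{"fn": "advance", "kwargs": {
  "deltas": [
    [0.03, 0, 0, 0.0007, 0, 0, 0],
    [0.03, 0, 0, 0.0007, 0, 0, 0]
  ]
}}

```text
time_s: 7.82
position: [0.4369, -0.3643, 0.0374]
tcp_rot: [180.0, 0.0, 103.2]
force: [-0.2, -0.1, 5.2]
width: 0.0367
grasp_force: 15.0
```

{"fn": "advance", "kwargs": {
  "deltas": [
    [0.03, 0, 0, 0.0005, 0, 0, 0],
    [0.03, 0, 0, 0.0005, 0, 0, 0]
  ]
}}

```text
time_s: 8.07
position: [0.4369, -0.3643, 0.0373]
tcp_rot: [180.0, 0.0, 103.2]
force: [-2.5, 1.9, 11.2]
width: 0.0373
grasp_force: 15.0
```

{"fn": "advance", "kwargs": {
  "deltas": [
    [0.042, 0, 0, -0.0003, 0, 0, 0],
    [0.06, 0, 0, -0.0003, 0, 0, 0],
    [0.06, 0, 0, -0.0003, 0, 0, 0],
    [0.06, 0, 0, -0.0003, 0, 0, 0],
    [0.06, 0, 0, -0.03, 0, 0, 0],
    [0.095, 0, 0, -0.09, 0, 0, 0],
    [0.095, 0, 0, -0.15, 0, 0, 0],
    [0.095, 0, 0, -0.16, 0, 0, 0]
  ]
}}

```text
time_s: 9.07
position: [0.4376, -0.365, 0.2002]
tcp_rot: [179.8, 0.3, 103.2]
force: [-0.3, -0.9, -0.2]
width: 0.0849
grasp_force: 0.0
```

```bash
python3 go.py .436 .1074 .20 72.2
python3 - <<'E'
from h import *
t=cam("scene"); cv2.imwrite("pics/tray.png",np.hstack([cv2.resize(t["image"][185:225,345:405],(600,400),interpolation=cv2.INTER_CUBIC)]))
E
```

```text
d [ 0.4602  0.1066 -0.002 ] rot [ 0.3  0.3 31. ] dist 0.472 | pos [ 0.4376 -0.365   0.2002] [179.82   0.31 103.24] F [-0.26 -0.85 -0.24] w 0.0849 g 0.0 t 9.075
```

View pics/tray.png

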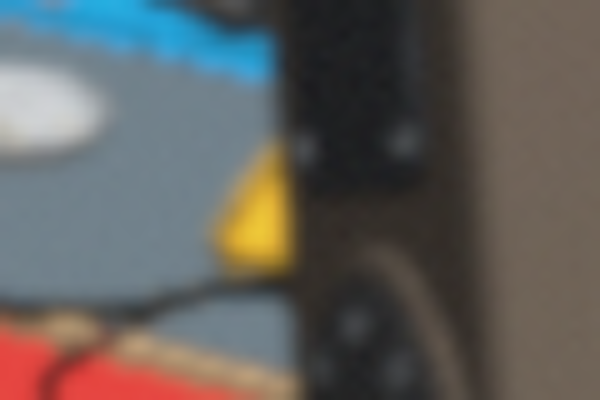

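The arm hides the tray from the scene camera. I'll go back over the stack, then check the tray in the top view.

{"fn": "advance", "kwargs": {
  "deltas": [
    [0.095, 0.4602, 0.1066, 0, 0.3, 0.3, 31],
    [0.095, 0.4602, 0.1066, 0, 0.3, 0.3, 31],
    [0.095, 0.4602, 0.1066, 0, 0.3, 0.3, 31],
    [0.095, 0.4602, 0.1066, 0, 0.3, 0.3, 31],
    [0.095, 0.4602, 0.1066, 0, 0.3, 0.3, 31],
    [0.095, 0.4602, 0.1066, 0, 0.3, 0.3, 31],
    [0.095, 0.4602, 0.1066, 0, 0.3, 0.3, 31],
    [0.095, 0.4602, 0.1066, 0, 0.3, 0.3, 31],
    [0.095, 0.4602, 0.1066, 0, 0.3, 0.3, 31],
    [0.095, 0.4602, 0.1066, 0, 0.3, 0.3, 31]
  ]
}}

```text
time_s: 10.38
position: [0.4347, 0.1078, 0.1954]
tcp_rot: [-179.5, -0.2, 72.3]
force: [-0.2, -0.1, 0.3]
width: 0.0951
grasp_force: 0.0
```

```bash
python3 - <<'E'
from m import *
t=cam("top",4); i,h=crop(t,360,210,430,265)
cv2.imwrite("pics/trayt.png",i)
y=(h[...,0]>15)&(h[...,0]<35)&(h[...,1]>150)&(h[...,2]>120); print("tray",world_rect(t,y,360,210,.026))
s=cam("scene",4); i,h=crop(s,265,225,340,285)
g=(h[...,1]>90)&(h[...,0]>45)&(h[...,0]<85)&(h[...,2]>70)
T=cam("top")
# green rows in scene, cast on z=65 mm
for r in rect(g,40):
    M=cv2.moments(r); print("green scene",(onz(s,265+(M["m10"]/M["m00"]+.5)/K-.5,225+(M["m01"]/M["m00"]+.5)/K-.5,.062)*1000).round(1),cv2.contourArea(r))
E
python3 go.py .436 .1074 .056 72.2
```

```text
tray [ 438.4 -364.3  133.5   83.9  -76.8]
green scene [411.1 120.6  62. ] 1016.5
green scene [459.5 107.9  62. ] 803.0
d [-0.0007  0.0018  0.1404] rot [-0.4 -0.2 -0. ] dist 0.14 | pos [0.4352 0.1079 0.1964] [-179.63   -0.21   72.19] F [ 0.81 -0.72  0.07] w 0.095 g 0.0 t 10.825
```

View pics/trayt.png

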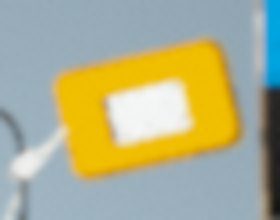

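The converter lies centred in the tray at (150,112). Next is the I/O board.

{"fn": "advance", "kwargs": {
  "deltas": [
    [0.095, -0.0003, 0.001, 0.06, -0.4, -0.2, 0],
    [0.095, -0.0003, 0.001, 0.11, -0.4, -0.2, 0],
    [0.095, -0.0003, 0.001, 0.135, -0.4, -0.2, 0],
    [0.095, -0.0003, 0.001, 0.1404, -0.4, -0.2, 0],
    [0.055, -0.0003, 0.001, 0.1404, -0.4, -0.2, 0],
    [0.055, -0.0003, 0.001, 0.1404, -0.4, -0.2, 0],
    [0.055, -0.0003, 0.001, 0.1404, -0.4, -0.2, 0],
    [0.055, -0.0003, 0.001, 0.1404, -0.4, -0.2, 0],
    [0.055, -0.0003, 0.001, 0.1404, -0.4, -0.2, 0],
    [0.055, -0.0003, 0.001, 0.1404, -0.4, -0.2, 0],
    [0.055, -0.0003, 0.001, 0.1404, -0.4, -0.2, 0]
  ],
  "grip_force": 12
}}

```text
time_s: 12.2
position: [0.4356, 0.1084, 0.0565]
tcp_rot: [179.9, -0.0, 72.2]
force: [-1.5, 0.1, 7.6]
width: 0.0622
grasp_force: 12.0
```

```bash
python3 go.py .436 .108 .056 72.2
```

```text
d [-0.0003  0.0005  0.0005] rot [ 0.1 -0.   0. ] dist 0.001 | pos [0.4356 0.1084 0.0565] [ 1.7991e+02 -3.0000e-02  7.2230e+01] F [-1.53  0.12  7.62] w 0.0622 g 12.0 t 12.2
```

{"fn": "advance", "kwargs": {
  "deltas": [
    [0.055, 0, 0, -0.001, 0, 0, 0],
    [0.055, 0, 0, -0.003, 0, 0, 0],
    [0.055, 0, 0, -0.006, 0, 0, 0],
    [0.055, 0, 0, -0.01, 0, 0, 0],
    [0.055, 0, 0, -0.016, 0, 0, 0],
    [0.055, 0, 0, -0.03, 0, 0, 0],
    [0.055, 0, 0, -0.06, 0, 0, 0],
    [0.055, 0, 0, -0.10, 0, 0, 0],
    [0.055, 0, 0, -0.10, 0, 0, 0],
    [0.055, 0, 0, -0.10, 0, 0, 0]
  ]
}}

```text
time_s: 13.45
position: [0.4349, 0.1083, 0.1557]
tcp_rot: [180.0, -0.0, 72.2]
force: [-0.4, -0.7, -1.0]
width: 0.0623
grasp_force: 12.0
```

```bash
python3 go.py .606 .324 .12 104.1; python3 - <<'E'
from h import *
s=cam("scene"); cv2.imwrite("pics/lift2.png",cv2.resize(s["image"][180:285,240:380],(800,600),interpolation=cv2.INTER_CUBIC))
E
```

```text
d [0.2576 0.0971 0.0357] rot [  0.    0.  -31.9] dist 0.278 | pos [0.4349 0.1083 0.1557] [179.99  -0.    72.23] F [-0.4  -0.65 -0.95] w 0.0623 g 12.0 t 13.45
```

View pics/lift2.png

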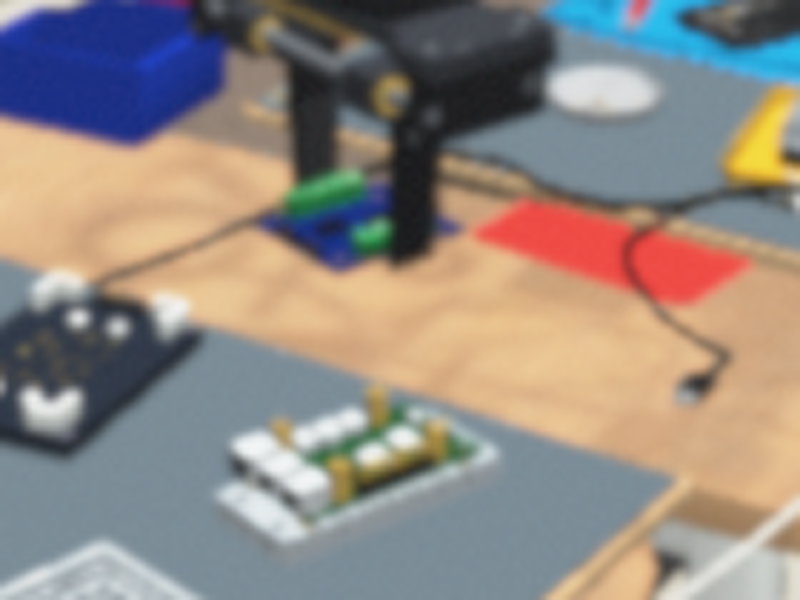

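The board is lifted level. Its corners are at about (262,222), (340,268), (462,228) and (385,185), and the main board stays on its base. I'll compute the grip offset from these.

```bash
python3 - <<'E'
from h import *
s=cam("scene")
for q in((262,222),(340,268),(462,228),(385,185),(362,225.5)): print((onz(s,240+q[0]/5.714,180+q[1]/5.714,.154)*1000).round(1))
for y in(.035,-.035):
  print("fingertip",(proj(s,(.4355+y*np.sin(np.radians(72.2)),.1083-y*np.cos(np.radians(72.2)),.148))-[240,180])*5.714)
E
```

```text
[469.  135.5 154. ]
[414.1 153.6 154. ]
[392.7  91.8 154. ]
[446.3  73.3 154. ]
[430.5 114.  154. ]
fingertip [313.37227204 204.18201982]
fingertip [409.18825577 257.79326288]
```

{"fn": "advance", "kwargs": {
  "deltas": [
    [0.055, 0.04, 0.015, 0, 0, 0, -5],
    [0.055, 0.2576, 0.0971, 0.02, 0, 0, -31.9],
    [0.055, 0.2576, 0.0971, 0.02, 0, 0, -31.9],
    [0.055, 0.2576, 0.0971, 0.02, 0, 0, -31.9],
    [0.055, 0.2576, 0.0971, 0.02, 0, 0, -31.9],
    [0.055, 0.2576, 0.0971, 0.02, 0, 0, -31.9],
    [0.055, 0.2576, 0.0971, 0.06, 0, 0, -31.9],
    [0.055, 0.2576, 0.0971, 0.085, 0, 0, -31.9],
    [0.055, 0.2576, 0.0971, 0.085, 0, 0, -31.9],
    [0.055, 0.2576, 0.0971, 0.085, 0, 0, -31.9]
  ]
}}

```text
time_s: 14.8
position: [0.6065, 0.3238, 0.0717]
tcp_rot: [180.0, 0.0, 104.1]
force: [1.2, 0.1, -0.9]
width: 0.0618
grasp_force: 12.0
```

```bash
python3 go.py .606 .324 .048 104.1;  python3 - <<'E'
from h import *
s=cam("scene"); cv2.imwrite("pics/pre.png",cv2.resize(s["image"][205:310,130:270],(800,600),interpolation=cv2.INTER_CUBIC))
E
```

```text
d [ 0.0004 -0.0005  0.0237] rot [0. 0. 0.] dist 0.024 | pos [0.6065 0.3238 0.0717] [1.7995e+02 1.0000e-02 1.0411e+02] F [ 1.17  0.12 -0.86] w 0.0618 g 12.0 t 14.8
```

View pics/pre.png

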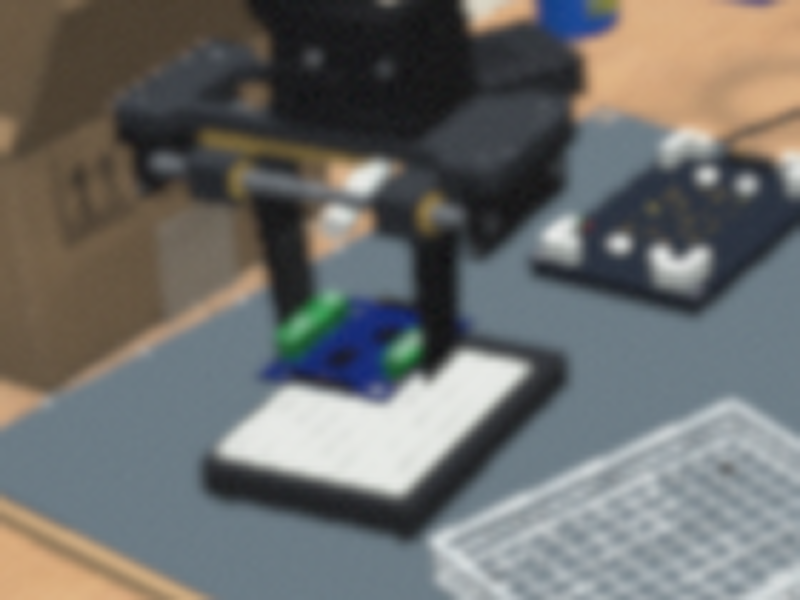

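The board is level above the plate, near its centre. Now I'll lower until the fingertips barely touch.

{"fn": "advance", "kwargs": {
  "deltas": [
    [0.055, 0, 0, 0.012, 0, 0, 0],
    [0.055, 0, 0, 0.02, 0, 0, 0],
    [0.055, 0, 0, 0.0225, 0, 0, 0],
    [0.055, 0, 0, 0.0225, 0, 0, 0]
  ]
}}

```text
time_s: 15.35
position: [0.6063, 0.3241, 0.0485]
tcp_rot: [180.0, 0.0, 104.1]
force: [0.8, 0.3, -1.7]
width: 0.062
grasp_force: 12.0
```

{"fn": "advance", "kwargs": {
  "deltas": [
    [0.055, 0, 0, 0.001, 0, 0, 0],
    [0.055, 0, 0, 0.001, 0, 0, 0]
  ]
}}

```text
time_s: 15.6
position: [0.6064, 0.3241, 0.0484]
tcp_rot: [180.0, 0.0, 104.1]
force: [-3.3, -1.8, 7.4]
width: 0.0618
grasp_force: 15.5
```

{"fn": "advance", "kwargs": {
  "deltas": [
    [0.055, 0, 0, 0.0005, 0, 0, 0],
    [0.055, 0, 0, 0.0005, 0, 0, 0]
  ]
}}

```text
time_s: 15.85
position: [0.6065, 0.3241, 0.0484]
tcp_rot: [179.9, 0.0, 104.1]
force: [-4.3, -2.1, 10.7]
width: 0.0621
grasp_force: 17.6
```

{"fn": "advance", "kwargs": {
  "deltas": [
    [0.06, 0, 0, -0.001, 0, 0, 0],
    [0.06, 0, 0, -0.001, 0, 0, 0],
    [0.06, 0, 0, -0.001, 0, 0, 0]
  ],
  "grip_force": 3
}}

```text
time_s: 16.23
position: [0.6065, 0.3241, 0.0483]
tcp_rot: [180.0, 0.0, 104.1]
force: [-1.7, -0.5, 5.9]
width: 0.0623
grasp_force: 5.6
```

{"fn": "advance", "kwargs": {
  "deltas": [
    [0.068, 0, 0, 0, 0, 0, 0],
    [0.08, 0, 0, 0, 0, 0, 0],
    [0.08, 0, 0, 0, 0, 0, 0],
    [0.08, 0, 0, -0.02, 0, 0, 0],
    [0.09, 0, 0, -0.08, 0, 0, 0],
    [0.095, 0, 0, -0.13, 0, 0, 0],
    [0.095, 0, 0, -0.13, 0, 0, 0]
  ]
}}

```text
time_s: 17.1
position: [0.6071, 0.3246, 0.1832]
tcp_rot: [179.6, -0.1, 104.1]
force: [0.1, -0.4, -1.3]
width: 0.0945
grasp_force: 0.0
```

```bash
python3 go.py .436 .108 .17 72.2
```

```text
d [-0.1682 -0.2189  0.0116] rot [ 0.4 -0.2 31.9] dist 0.276 | pos [0.6071 0.3246 0.1832] [ 1.7962e+02 -5.0000e-02  1.0414e+02] F [ 0.06 -0.35 -1.29] w 0.0945 g 0.0 t 17.1
```

{"fn": "advance", "kwargs": {
  "deltas": [
    [0.095, -0.1682, -0.2189, 0, 0.4, -0.2, 31.9],
    [0.095, -0.1682, -0.2189, 0, 0.4, -0.2, 31.9],
    [0.095, -0.1682, -0.2189, 0, 0.4, -0.2, 31.9],
    [0.095, -0.1682, -0.2189, 0, 0.4, -0.2, 31.9],
    [0.095, -0.1682, -0.2189, 0, 0.4, -0.2, 31.9],
    [0.095, -0.1682, -0.2189, 0, 0.4, -0.2, 31.9],
    [0.095, -0.1682, -0.2189, 0, 0.4, -0.2, 31.9]
  ]
}}

```text
time_s: 17.98
position: [0.4355, 0.1079, 0.1779]
tcp_rot: [-179.7, 0.3, 72.2]
force: [0.6, 0.4, 0.0]
width: 0.0947
grasp_force: 0.0
```

```bash
python3 - <<'E'
from m import *
t=cam("top",4); i,h=crop(t,150,150,212,212); b=(h[...,0]>95)&(h[...,0]<130)&(h[...,1]>130)|((h[...,1]>90)&(h[...,0]>45)&(h[...,0]<90))
print("io",world_rect(t,b,150,150,.044,7),"plate+io",world_rect(t,b|(h[...,2]>200),150,150,.040,5))
s=cam("scene"); a=cv2.resize(s["image"][230:310,130:270],(800,457),interpolation=cv2.INTER_CUBIC)
cv2.imwrite("pics/io.png",np.hstack([cv2.resize(i,(400,400)),cv2.resize(s["image"][225:310,150:235],(400,400),interpolation=cv2.INTER_CUBIC)]))
E
python3 go.py .436 .108 .037 72.2
```

```text
io [605.9 325.2  60.   58.2 -74.6] plate+io [605.9 323.6 105.1  90.3 -75.8]
d [0.0009 0.0015 0.1407] rot [-0.3  0.3  0.1] dist 0.141 | pos [0.4353 0.108  0.1777] [-179.68    0.3    72.28] F [ 0.21 -1.39 -0.02] w 0.095 g 0.0 t 18.225
```

View pics/io.png

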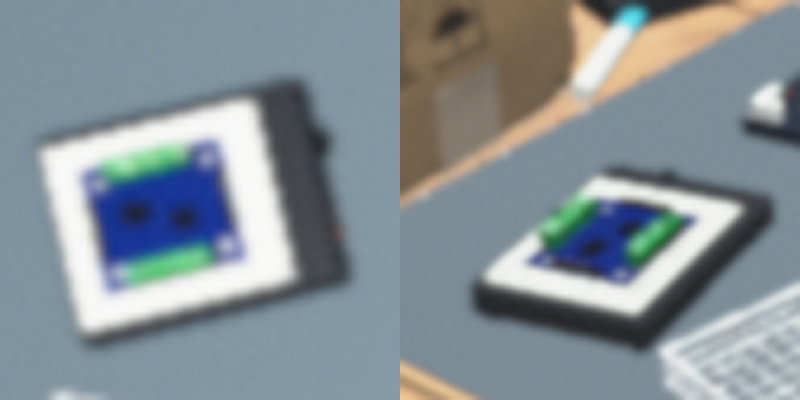

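The I/O board lies flat within 2 mm of the plate's centre. For the main board I'll put the tips about 1 mm below its underside, with TCP at z 0.040.

{"fn": "advance", "kwargs": {
  "deltas": [
    [0.095, 0.0005, 0.0008, 0.06, -0.3, 0.3, 0],
    [0.095, 0.0005, 0.0008, 0.11, -0.3, 0.3, 0],
    [0.095, 0.0005, 0.0008, 0.132, -0.3, 0.3, 0],
    [0.095, 0.0005, 0.0008, 0.1377, -0.3, 0.3, 0],
    [0.095, 0.0005, 0.0008, 0.1377, -0.3, 0.3, 0],
    [0.05, 0.0005, 0.0008, 0.1377, -0.3, 0.3, 0],
    [0.05, 0.0005, 0.0008, 0.1377, -0.3, 0.3, 0],
    [0.05, 0.0005, 0.0008, 0.1377, -0.3, 0.3, 0],
    [0.05, 0.0005, 0.0008, 0.1377, -0.3, 0.3, 0]
  ],
  "grip_force": 15
}}

```text
time_s: 19.35
position: [0.4352, 0.1073, 0.0405]
tcp_rot: [180.0, -0.0, 72.2]
force: [-0.6, -0.4, -0.8]
width: 0.0606
grasp_force: 0.0
```

{"fn": "advance", "kwargs": {
  "deltas": [
    [0.05, 0, 0, 0, 0, 0, 0],
    [0.05, 0, 0, 0, 0, 0, 0],
    [0.05, 0, 0, 0, 0, 0, 0]
  ]
}}

```text
time_s: 19.73
position: [0.4352, 0.1073, 0.0404]
tcp_rot: [180.0, -0.0, 72.2]
force: [-0.5, -0.8, 5.3]
width: 0.0577
grasp_force: 15.0
```

{"fn": "advance", "kwargs": {
  "deltas": [
    [0.05, 0, 0, -0.001, 0, 0, 0],
    [0.05, 0, 0, -0.003, 0, 0, 0],
    [0.05, 0, 0, -0.006, 0, 0, 0],
    [0.05, 0, 0, -0.01, 0, 0, 0],
    [0.05, 0, 0, -0.016, 0, 0, 0],
    [0.05, 0, 0, -0.03, 0, 0, 0],
    [0.05, 0, 0, -0.06, 0, 0, 0],
    [0.05, 0, 0, -0.09, 0, 0, 0],
    [0.05, 0, 0, -0.09, 0, 0, 0],
    [0.05, 0, 0, -0.09, 0, 0, 0]
  ]
}}

```text
time_s: 20.98
position: [0.4348, 0.1072, 0.1299]
tcp_rot: [-180.0, -0.0, 72.2]
force: [0.0, 0.3, -0.4]
width: 0.0579
grasp_force: 15.0
```

```bash
python3 go.py .6258 .102 .12 98.9; python3 - <<'E'
from h import *
s=cam("scene"); cv2.imwrite("pics/lift3.png",cv2.resize(s["image"][180:285,240:380],(800,600),interpolation=cv2.INTER_CUBIC))
E
```

```text
d [0.0533 0.1835 0.0099] rot [ -0.   -0.  -26.7] dist 0.191 | pos [0.4348 0.1072 0.1299] [-179.99   -0.     72.23] F [ 0.04  0.28 -0.41] w 0.0579 g 15.0 t 20.975
```

View pics/lift3.png

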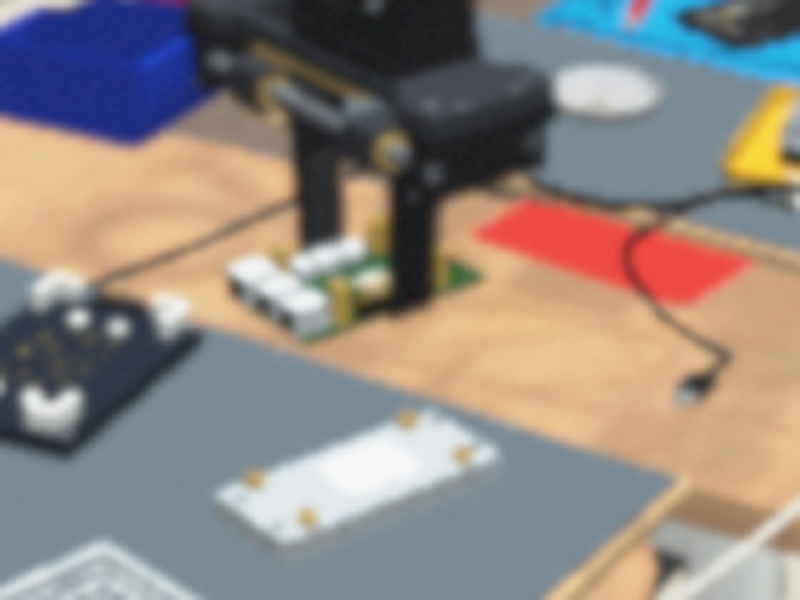

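The main board is held level, and the bare base has corners at (215,495), (285,550), (500,455) and (428,408). I'll check the grip centring and the nest pose in the scene view, taking out the plate's known bias.

```bash
python3 - <<'E'
from m import *
s=cam("scene",4); t=cam("top",4)
i,h=crop(s,265,240,335,290)
m=(h[...,2]>165)&(h[...,1]<40)
r=rect(cv2.morphologyEx(m.astype(np.uint8),cv2.MORPH_CLOSE,np.ones((9,9))))[0]
print("base raw scene",world_rect(s,cv2.drawContours(np.zeros(m.shape,np.uint8),[r],-1,1,-1),265,240,.028))
for n,box,z in(("nest dark",(175,205,245,265),.026),):
    i,h=crop(s,*box); m=(h[...,2]<80)|((h[...,2]>190)&(h[...,1]<60)); m=cv2.morphologyEx(m.astype(np.uint8),cv2.MORPH_CLOSE,np.ones((7,7)))
    print(n,world_rect(s,m,box[0],box[1],z))
    for r in rect((h[...,2]>185)&(h[...,1]<60),40):
        M=cv2.moments(r); print("guide",(onz(s,box[0]+(M["m10"]/M["m00"]+.5)/K-.5,box[1]+(M["m01"]/M["m00"]+.5)/K-.5,.034)*1000).round(1)[:2],cv2.contourArea(r))
i,h=crop(t,220,155,278,200)
for r in rect(h[...,2]<100,40)[:3]:
    mm=cv2.drawContours(np.zeros(h.shape[:2],np.uint8),[r],-1,1,-1); print("top dark block",cv2.contourArea(r),world_rect(t,mm,220,155,.026))
E
```

```text
base raw scene [433.9 107.  141.   62.8  71.6]
nest dark [865.4  31.6 199.7 137.5 -37.5]
guide [906.5  35.3] 4211.5
guide [768.3 185.6] 1720.0
guide [653.8 161.5] 426.5
guide [658.8 281.9] 200.5
guide [623.9 152.6] 56.0
top dark block 14764.0 [625.9 100.8 126.3  91.1 -81. ]
```

{"fn": "advance", "kwargs": {
  "deltas": [
    [0.05, 0.01, 0.03, 0, 0, 0, -5],
    [0.05, 0.0535, 0.184, 0.02, 0, 0, -26.6],
    [0.05, 0.0535, 0.184, 0.02, 0, 0, -26.6],
    [0.05, 0.0535, 0.184, 0.02, 0, 0, -26.6],
    [0.05, 0.0535, 0.184, 0.02, 0, 0, -26.6],
    [0.05, 0.0535, 0.184, 0.05, 0, 0, -26.6],
    [0.05, 0.0535, 0.184, 0.065, 0, 0, -26.6],
    [0.05, 0.0535, 0.184, 0.065, 0, 0, -26.6],
    [0.05, 0.0535, 0.184, 0.065, 0, 0, -26.6]
  ]
}}

```text
time_s: 22.55
position: [0.6269, 0.1022, 0.0662]
tcp_rot: [179.9, -0.0, 98.8]
force: [-0.4, -0.2, -0.7]
width: 0.0579
grasp_force: 15.0
```

```bash
python3 go.py .6263 .1018 .036 98.8;  python3 - <<'E'
from h import *
s=cam("scene"); cv2.imwrite("pics/nest.png",cv2.resize(s["image"][195:270,175:275],(800,600),interpolation=cv2.INTER_CUBIC))
E
```

```text
d [-0.0003 -0.0006  0.0302] rot [ 0.1 -0.   0. ] dist 0.03 | pos [0.6269 0.1022 0.0662] [179.94  -0.    98.83] F [-0.43 -0.23 -0.66] w 0.0579 g 15.0 t 22.55
```

View pics/nest.png

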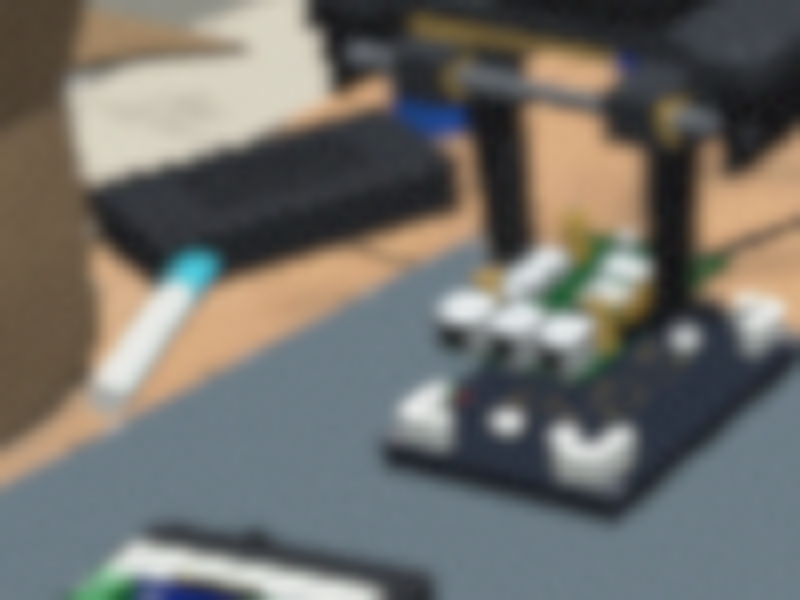

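The board hovers level and aligned over the nest. I'll lower in stages, watching the force.

{"fn": "advance", "kwargs": {
  "deltas": [
    [0.05, -0.0003, -0.0005, 0.01, 0, 0, 0],
    [0.05, -0.0003, -0.0005, 0.018, 0, 0, 0],
    [0.05, -0.0003, -0.0005, 0.022, 0, 0, 0],
    [0.05, -0.0003, -0.0005, 0.022, 0, 0, 0]
  ]
}}

```text
time_s: 23.1
position: [0.626, 0.1017, 0.0428]
tcp_rot: [-180.0, -0.0, 98.8]
force: [-0.9, -0.3, -1.1]
width: 0.0577
grasp_force: 15.0
```

{"fn": "advance", "kwargs": {
  "deltas": [
    [0.05, 0, 0, 0.003, 0, 0, 0],
    [0.05, 0, 0, 0.006, 0, 0, 0],
    [0.05, 0, 0, 0.006, 0, 0, 0]
  ]
}}

```text
time_s: 23.48
position: [0.6261, 0.1017, 0.0371]
tcp_rot: [-180.0, -0.0, 98.8]
force: [0.3, -0.3, -0.6]
width: 0.0582
grasp_force: 15.0
```

{"fn": "advance", "kwargs": {
  "deltas": [
    [0.05, 0, 0, 0.001, 0, 0, 0],
    [0.05, 0, 0, 0.001, 0, 0, 0]
  ]
}}

```text
time_s: 23.72
position: [0.6263, 0.1017, 0.0365]
tcp_rot: [180.0, -0.0, 98.8]
force: [-1.3, 0.1, 1.4]
width: 0.0578
grasp_force: 15.0
```

{"fn": "advance", "kwargs": {
  "deltas": [
    [0.05, 0, 0, 0.0006, 0, 0, 0],
    [0.05, 0, 0, 0.0006, 0, 0, 0]
  ]
}}

```text
time_s: 23.98
position: [0.6263, 0.1017, 0.0364]
tcp_rot: [180.0, -0.0, 98.8]
force: [-3.0, -0.7, 7.4]
width: 0.0577
grasp_force: 15.0
```

{"fn": "advance", "kwargs": {
  "deltas": [
    [0.062, 0, 0, 0, 0, 0, 0],
    [0.078, 0, 0, 0, 0, 0, 0],
    [0.078, 0, 0, 0, 0, 0, 0],
    [0.078, 0, 0, 0, 0, 0, 0],
    [0.078, 0, 0, -0.02, 0, 0, 0],
    [0.09, 0, 0, -0.07, 0, 0, 0],
    [0.095, 0, 0, -0.13, 0, 0, 0],
    [0.095, 0, 0, -0.14, 0, 0, 0]
  ]
}}

```text
time_s: 24.98
position: [0.6276, 0.1018, 0.1814]
tcp_rot: [179.5, 0.0, 98.8]
force: [0.0, 0.6, -0.4]
width: 0.0945
grasp_force: 0.0
```

```bash
python3 go.py .4355 .1075 .17 72.2
```

```text
d [ 0.0351 -0.1891  0.0098] rot [ 0.5 -0.1 26.6] dist 0.193 | pos [0.6276 0.1018 0.1814] [1.7955e+02 4.0000e-02 9.8840e+01] F [ 0.02  0.6  -0.36] w 0.0945 g 0.0 t 24.975
```

My 14 picture views are used up, so the remaining checks are numeric.

{"fn": "advance", "kwargs": {
  "deltas": [
    [0.095, 0.0351, -0.1891, 0, 0.5, -0.1, 26.6],
    [0.095, 0.0351, -0.1891, 0, 0.5, -0.1, 26.6],
    [0.095, 0.0351, -0.1891, 0, 0.5, -0.1, 26.6],
    [0.095, 0.0351, -0.1891, 0, 0.5, -0.1, 26.6],
    [0.095, 0.0351, -0.1891, 0, 0.5, -0.1, 26.6],
    [0.095, 0.0351, -0.1891, 0, 0.5, -0.1, 26.6]
  ]
}}

```text
time_s: 25.72
position: [0.4352, 0.1073, 0.1758]
tcp_rot: [-179.6, 0.2, 72.2]
force: [0.8, -0.2, 0.3]
width: 0.0951
grasp_force: 0.0
```

```bash
python3 - <<'E'
from m import *
t=cam("top",4); i,h=crop(t,220,155,278,200)
g=(h[...,0]>35)&(h[...,0]<90)&(h[...,1]>70); 
P=np.concatenate([r[:,0] for r in rect(g,20)]); m=cv2.fillConvexPoly(np.zeros(g.shape,np.uint8),cv2.convexHull(P),1)
print("main board green",world_rect(t,m,220,155,.031),[cv2.contourArea(r) for r in rect(g,20)])
i,h=crop(t,145,207,212,262)
for th in(195,200,205): print("basket",world_rect(t,h[...,2]>th,145,207,.036,7))
s=cam("scene",4); i,h=crop(s,265,240,335,290)
m=(h[...,2]>165)&(h[...,1]<40); print("base scene",world_rect(s,m,265,240,.028,9))
i,h=crop(s,200,268,295,335); m=(h[...,2]>170)&(h[...,1]<40); print("basket scene",world_rect(s,m,200,268,.030,9))
E
python3 go.py .4355 .1075 .029 72.2
```

```text
main board green [633.   96.5  89.2  79.2 -83.4] [6524.0, 26.0]
basket [449.8 339.7 124.6 106.8 -12.8]
basket [449.9 340.  123.6 105.5 -12.8]
basket [450.2 340.3 122.1 103.5 -12.6]
base scene [432.9 103.5 149.1  69.1  75.1]
basket scene [442.1 320.1 170.3 150.3  77.3]
d [0.0011 0.0025 0.1465] rot [-0.5  0.2  0. ] dist 0.147 | pos [0.4341 0.1073 0.1756] [-179.53    0.21   72.23] F [ 1.22 -0.29 -0.36] w 0.095 g 0.0 t 26.125
```

```bash
python3 - <<'E'
from m import *
t=cam("top",4); i,h=crop(t,220,155,278,200); s=cam("scene",4)
for lo,hi,sa in((45,85,90),(45,85,120),(50,80,140)):
    g=(h[...,0]>lo)&(h[...,0]<hi)&(h[...,1]>sa)
    for r in rect(g,100):
        m=cv2.drawContours(np.zeros(g.shape,np.uint8),[r],-1,1,-1); print(lo,sa,cv2.contourArea(r),world_rect(t,m,220,155,.031))
g=(h[...,1]>70)&(h[...,0]>35)&(h[...,0]<95)
# expected board outline in image vs colour: sample along board axes about the nest centre
a=np.radians(98.8); c=np.array([.6263,.1018])
for nm,d,o in(("x",(np.cos(a),np.sin(a)),0),("y@-42",(-np.sin(a),np.cos(a)),-.042),("y@+20",(-np.sin(a),np.cos(a)),.03)):
    ax=np.array((np.cos(a),np.sin(a))); print(nm)
    for k in range(-64,65,6):
        p=c+ax*o*(nm!="x")+np.array(d)*k/1000; u,v=proj(t,(*p,.031)); q=h[int((v-155+.5)*K),int((u-220+.5)*K)] if 0<=int((u-220+.5)*K)<h.shape[1] and 0<=int((v-155+.5)*K)<h.shape[0] else None; print(k,list(map(int,q)) if q is not None else None,end=" ")
    print()
print("basket",onz(t,178,235.5,.036))
E
```

```text
45 90 3854.5 [627.7  95.9  86.8  61.5 -83.4]
45 120 2439.5 [627.7  94.6  88.6  46.9 -70.1]
45 120 501.5 [6.13e+02 6.08e+01 2.36e+01 1.80e+01 5.00e-01]
50 140 1463.0 [620.9 109.3  54.6  37.1 -81.7]
50 140 343.5 [6.13e+02 6.00e+01 2.04e+01 1.33e+01 4.00e-01]
50 140 297.0 [651.2  65.   19.9  18.5  79.6]
x
-64 [106, 35, 96] -58 [108, 57, 81] -52 [99, 67, 88] -46 [53, 101, 119] -40 [59, 92, 100] -34 [69, 86, 137] -28 [65, 12, 227] -22 [60, 2, 247] -16 [68, 34, 205] -10 [68, 30, 211] -4 [50, 3, 245] 2 [63, 10, 233] 8 [69, 94, 141] 14 [72, 186, 103] 20 [72, 196, 104] 26 [74, 231, 117] 32 [73, 207, 118] 38 [69, 24, 177] 44 [30, 1, 243] 50 [30, 1, 248] 56 [90, 1, 223] 62 [104, 37, 131] 
y@-42
-64 [101, 49, 166] -58 [101, 52, 166] -52 [102, 51, 164] -46 [103, 49, 129] -40 [103, 11, 168] -34 [104, 26, 127] -28 [78, 142, 97] -22 [75, 178, 102] -16 [75, 144, 110] -10 [70, 100, 138] -4 [64, 108, 128] 2 [50, 104, 96] 8 [71, 118, 78] 14 [73, 188, 102] 20 [75, 154, 101] 26 [75, 163, 111] 32 [84, 42, 127] 38 [107, 11, 158] 44 [110, 53, 101] 50 [102, 53, 134] 56 [101, 47, 172] 62 [102, 48, 175] 
y@+20
-64 [101, 51, 165] -58 [101, 51, 165] -52 [102, 50, 159] -46 [84, 72, 128] -40 [174, 26, 99] -34 [158, 44, 86] -28 [26, 104, 133] -22 [23, 156, 162] -16 [49, 136, 118] -10 [73, 225, 118] -4 [73, 234, 119] 2 [73, 229, 119] 8 [73, 225, 119] 14 [49, 134, 129] 20 [24, 157, 164] 26 [30, 132, 116] 32 [92, 61, 83] 38 [109, 76, 90] 44 [108, 75, 88] 50 [103, 51, 134] 56 [101, 51, 169] 62 [101, 51, 171] 
basket [0.44255816 0.31327768 0.036     ]
```

The main board is centred in the nest: green spans about ±29 mm across and ±50 mm along. Next is the base, with TCP at z 0.026.

{"fn": "advance", "kwargs": {
  "deltas": [
    [0.095, 0.0005, 0.001, 0.06, -0.5, 0.2, 0],
    [0.095, 0.0005, 0.001, 0.115, -0.5, 0.2, 0],
    [0.095, 0.0005, 0.001, 0.142, -0.5, 0.2, 0],
    [0.095, 0.0005, 0.001, 0.1495, -0.5, 0.2, 0],
    [0.095, 0.0005, 0.001, 0.1495, -0.5, 0.2, 0],
    [0.045, 0.0005, 0.001, 0.1495, -0.5, 0.2, 0],
    [0.045, 0.0005, 0.001, 0.1495, -0.5, 0.2, 0],
    [0.045, 0.0005, 0.001, 0.1495, -0.5, 0.2, 0],
    [0.045, 0.0005, 0.001, 0.1495, -0.5, 0.2, 0],
    [0.045, 0.0005, 0.001, 0.1495, -0.5, 0.2, 0],
    [0.045, 0.0005, 0.001, 0.1495, -0.5, 0.2, 0]
  ],
  "grip_force": 25
}}

```text
time_s: 27.9
position: [0.4341, 0.1074, 0.0263]
tcp_rot: [179.9, -0.0, 72.2]
force: [0.8, 0.3, 3.6]
width: 0.0516
grasp_force: 25.0
```

{"fn": "advance", "kwargs": {
  "deltas": [
    [0.045, 0, 0, 0, 0, 0, 0],
    [0.045, 0, 0, 0, 0, 0, 0],
    [0.045, 0, 0, 0, 0, 0, 0]
  ]
}}

```text
time_s: 28.28
position: [0.4341, 0.1074, 0.0263]
tcp_rot: [179.9, -0.0, 72.2]
force: [1.0, -0.2, 6.0]
width: 0.0516
grasp_force: 25.0
```

{"fn": "advance", "kwargs": {
  "deltas": [
    [0.045, 0, 0, -0.003, 0, 0, 0],
    [0.045, 0, 0, -0.01, 0, 0, 0],
    [0.045, 0, 0, -0.03, 0, 0, 0],
    [0.045, 0, 0, -0.07, 0, 0, 0],
    [0.045, 0, 0, -0.1, 0, 0, 0],
    [0.045, 0, 0, -0.1, 0, 0, 0],
    [0.045, 0, 0, -0.1, 0, 0, 0]
  ]
}}

```text
time_s: 29.15
position: [0.4331, 0.1074, 0.1255]
tcp_rot: [-180.0, 0.0, 72.2]
force: [-1.4, -0.2, -1.3]
width: 0.0516
grasp_force: 25.0
```

```bash
python3 go.py .443 .3135 .07 77.5
```

```text
d [ 0.1993 -0.0535  0.0555] rot [-0.   0.  -5.3] dist 0.214 | pos [0.4331 0.1074 0.1255] [-1.7999e+02  2.0000e-02  7.2230e+01] F [-1.43 -0.2  -1.34] w 0.0516 g 25.0 t 29.15
```

{"fn": "advance", "kwargs": {
  "deltas": [
    [0.045, 0.03, -0.008, 0, 0, 0, -1],
    [0.045, 0.1993, -0.0535, 0, 0, 0, -5.3],
    [0.045, 0.1993, -0.0535, 0, 0, 0, -5.3],
    [0.045, 0.1993, -0.0535, 0, 0, 0, -5.3],
    [0.045, 0.1993, -0.0535, 0, 0, 0, -5.3],
    [0.045, 0.1993, -0.0535, 0.03, 0, 0, -5.3],
    [0.045, 0.1993, -0.0535, 0.055, 0, 0, -5.3],
    [0.045, 0.1993, -0.0535, 0.055, 0, 0, -5.3],
    [0.045, 0.1993, -0.0535, 0.055, 0, 0, -5.3]
  ]
}}

```text
time_s: 30.28
position: [0.4438, 0.3131, 0.0713]
tcp_rot: [180.0, 0.0, 77.5]
force: [0.1, -0.5, -2.4]
width: 0.0518
grasp_force: 25.0
```

```bash
python3 go.py .443 .3135 .0313 77.5
python3 - <<'E'
from m import *
# rows of basket rim seen in scene: check rim long-edge midpoints near base ends
s=cam("scene",4); c=np.array([.443,.3135]); a=np.radians(77.5); ax=np.array([np.cos(a),np.sin(a)])
g=cv2.cvtColor(s["image"],cv2.COLOR_BGR2GRAY)
for sg in(1,-1):
    for o in (-.04,0,.04):
        row=[]
        for k in range(56,96,3):
            p=c+sg*ax*k/1000+np.array([-ax[1],ax[0]])*o; u,v=proj(s,(*p,.036)); row.append(int(cv2.getRectSubPix(g,(1,1),(float(u)-.6,float(v)+1.3))[0,0]))
        print(sg,o,row)
E
```

```text
d [ 0.0003 -0.0008  0.04  ] rot [ 0.  0. -0.] dist 0.04 | pos [0.4438 0.3131 0.0713] [1.7998e+02 2.0000e-02 7.7500e+01] F [ 0.06 -0.49 -2.39] w 0.0518 g 25.0 t 30.275
1 -0.04 [197, 201, 197, 195, 193, 199, 219, 224, 211, 205, 200, 169, 142, 133]
1 0 [167, 164, 177, 177, 163, 162, 195, 214, 201, 203, 206, 196, 158, 136]
1 0.04 [200, 191, 194, 190, 170, 166, 196, 215, 197, 200, 208, 199, 160, 136]
-1 -0.04 [29, 41, 79, 139, 196, 224, 229, 225, 214, 201, 200, 206, 208, 198]
-1 0 [189, 190, 179, 177, 181, 196, 190, 162, 142, 136, 134, 134, 134, 134]
-1 0.04 [206, 193, 179, 177, 188, 203, 189, 159, 140, 134, 134, 134, 134, 134]
```

{"fn": "advance", "kwargs": {
  "deltas": [
    [0.045, 0.0015, -0.0005, 0.015, 0, 0, 0],
    [0.045, 0.0015, -0.0005, 0.025, 0, 0, 0],
    [0.045, 0.0015, -0.0005, 0.032, 0, 0, 0],
    [0.045, 0.0015, -0.0005, 0.037, 0, 0, 0],
    [0.045, 0.0015, -0.0005, 0.037, 0, 0, 0]
  ]
}}

```text
time_s: 31.1
position: [0.4433, 0.315, 0.0337]
tcp_rot: [180.0, 0.0, 77.5]
force: [0.2, 0.3, -2.1]
width: 0.0517
grasp_force: 25.0
```

{"fn": "advance", "kwargs": {
  "deltas": [
    [0.045, 0, 0, 0.002, 0, 0, 0],
    [0.045, 0, 0, 0.002, 0, 0, 0]
  ]
}}

```text
time_s: 31.35
position: [0.4435, 0.3151, 0.0322]
tcp_rot: [179.9, -0.0, 77.5]
force: [-0.6, 0.1, -2.6]
width: 0.0519
grasp_force: 25.0
```

{"fn": "advance", "kwargs": {
  "deltas": [
    [0.045, 0, 0, 0.001, 0, 0, 0],
    [0.045, 0, 0, 0.001, 0, 0, 0]
  ]
}}

```text
time_s: 31.6
position: [0.4436, 0.3151, 0.0314]
tcp_rot: [179.9, -0.0, 77.5]
force: [-0.7, -0.4, 0.9]
width: 0.0517
grasp_force: 25.0
```

Contact came at the expected floor height. I'll seat it, let go, rise and check.

{"fn": "advance", "kwargs": {
  "deltas": [
    [0.045, 0, 0, 0.0006, 0, 0, 0],
    [0.045, 0, 0, 0.0006, 0, 0, 0]
  ]
}}

```text
time_s: 31.85
position: [0.4436, 0.3151, 0.0313]
tcp_rot: [179.9, -0.0, 77.5]
force: [-1.9, -2.1, 9.6]
width: 0.0519
grasp_force: 25.0
```

{"fn": "advance", "kwargs": {
  "deltas": [
    [0.056, 0, 0, 0, 0, 0, 0],
    [0.066, 0, 0, 0, 0, 0, 0],
    [0.066, 0, 0, 0, 0, 0, 0],
    [0.066, 0, 0, 0, 0, 0, 0],
    [0.066, 0, 0, -0.02, 0, 0, 0],
    [0.066, 0, 0, -0.06, 0, 0, 0],
    [0.066, 0, 0, -0.12, 0, 0, 0],
    [0.066, 0, 0, -0.16, 0, 0, 0],
    [0.066, -0.2, 0, -0.16, 0, 0, 0],
    [0.066, -0.2, 0, -0.16, 0, 0, 0],
    [0.066, -0.2, 0, -0.16, 0, 0, 0],
    [0.066, -0.2, 0, -0.16, 0, 0, 0]
  ]
}}

```text
time_s: 33.35
position: [0.3993, 0.1175, 0.1907]
tcp_rot: [180.0, 0.0, 77.4]
force: [0.4, 0.9, -0.3]
width: 0.0661
grasp_force: 0.0
```

{"fn": "advance", "kwargs": {
  "deltas": [
    [0.066, -0.25, 0, 0, 0, 0, 0],
    [0.066, -0.25, 0, 0, 0, 0, 0],
    [0.066, -0.25, 0, 0, 0, 0, 0],
    [0.066, -0.25, 0, 0, 0, 0, 0],
    [0.066, -0.25, 0, 0, 0, 0, 0]
  ]
}}

```text
time_s: 33.98
position: [0.346, -0.1278, 0.1907]
tcp_rot: [179.9, 0.0, 77.1]
force: [-0.3, 0.1, -0.6]
width: 0.0662
grasp_force: 0.0
```

```bash
python3 - <<'E'
from m import *
t=cam("top",4)
i,h=crop(t,150,150,212,212); b=(h[...,0]>95)&(h[...,0]<130)&(h[...,1]>130); print("io",world_rect(t,b,150,150,.042,7))
i,h=crop(t,145,207,212,262); c=np.array([.443,.3135]); a=np.radians(77.5); ax=np.array([np.cos(a),np.sin(a)]); n=np.array([-ax[1],ax[0]])
for nm,d in(("along",ax),("across",n)):
    r=[]
    for k in range(-84,85,6):
        p=c+d*k/1000; u,v=proj(t,(*p,.033)); r.append((k,int(h[min(max(int((v-207+.5)*K),0),h.shape[0]-1),min(max(int((u-145+.5)*K),0),h.shape[1]-1),2])))
    print(nm,r)
i,h=crop(t,360,210,430,265); m=(h[...,1]<80)&(h[...,2]>185); 
print("converter",[world_rect(t,cv2.drawContours(np.zeros(m.shape,np.uint8),[r],-1,1,-1),360,210,.042) for r in rect(m,300)])
i,h=crop(t,374,172,412,212); print("dish",world_rect(t,h[...,2]>185,374,172,.027))
E
```

```text
io [606.2 325.5  59.9  42.8 -76.1]
along [(-84, 163), (-78, 183), (-72, 219), (-66, 188), (-60, 188), (-54, 239), (-48, 245), (-42, 245), (-36, 245), (-30, 245), (-24, 245), (-18, 244), (-12, 246), (-6, 246), (0, 246), (6, 247), (12, 246), (18, 245), (24, 244), (30, 244), (36, 244), (42, 243), (48, 244), (54, 244), (60, 243), (66, 224), (72, 200), (78, 210), (84, 165)]
across [(-84, 155), (-78, 157), (-72, 156), (-66, 164), (-60, 197), (-54, 186), (-48, 184), (-42, 180), (-36, 167), (-30, 178), (-24, 232), (-18, 244), (-12, 246), (-6, 247), (0, 246), (6, 246), (12, 245), (18, 245), (24, 237), (30, 187), (36, 186), (42, 177), (48, 176), (54, 185), (60, 200), (66, 161), (72, 159), (78, 159), (84, 160)]
converter [array([ 435.7, -361.3,   60.1,   38.8,  -76.7]), array([ 404.4, -278.6,   57.1,   23.2,  -49.3]), array([ 364.1, -254. ,   20.6,   13.1,   -0.4])]
dish [ 579.1 -352.1   61.    60.2  -67.1]
```

```bash
python3 -c "
from station import env
print(env.finish_job())"
```

```text
the job is handed in; nothing more can be done
None
```

I handed the job in at about 34 s of the 112 s: converter in the tray, I/O board on the preheater, main board in the nest and base in the basket, each measured in place afterwards. The hand-in call gave no verdict, and I did not re-measure the phone, though the arm never went near it.

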